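# Put the meter away in its case and hasp it

### The job

Put the orange handheld meter away: lay it screen up and flat on the foam in the large compartment of the blue case, setting it down gently rather than dropping it, and let go of it. Then shut the lid, and after that swing the yellow hasp over the staple on the lid until it lies fully home. Leave the red-capped jar standing in the small compartment, and do not disturb the tip box, flask, bottle or beaker on the bench.

Things in the scene. Friction and masses are not known exactly. Their poses are not given: they have to be found in the camera images.
- case: Blue open case, fixed to the bench, 150 mm (its x) by 240 mm (its y), walls 6 mm, rim 68 mm high. Origin: centre of its underside on the bench; z up. Its front, with the hasp, is the -x side and faces the robot within 0.25 rad; the lid hinge runs along the +x side. The grey foam floor inside is 14 mm above the bench.
- big_compartment (a point): Centre of the foam floor of the large compartment, 138 (x) by 169 mm (y) (case frame: x 0, y -29.5 mm, z 14 mm); axes as the case. A foam divider, 6 mm thick, parallel to x at case y = +58 mm, its top 54 mm above the bench, parts it from the small one.
- small_compartment (a point): Centre of the foam floor of the small compartment, 138 (x) by 53 mm (y) (case frame: x 0, y +87.5 mm, z 14 mm), where the jar stands; axes as the case.
- lid (a joint): Angle of the lid in rad: 0 shut on the rim, growing as it opens upward, at most 1.7; starts open at 1.42 to 1.6 (about upright). The hinge is stiff (0.3 N m of friction), so the lid stays wherever it is left and must be pushed all the way shut.
- lid_hinge (a point): Middle of the lid's hinge line (case frame: x +75 mm, y 0, z 68.5 mm), level with the lid's underside. The lid is a flat slab 150 x 240 mm and 12 mm thick; shut, its top is 80.5 mm above the bench.
- lid_edge (a point): Middle of the lid's free edge, on its outer (top) face, 150 mm from the hinge; moves with the lid.
- staple (a point): Top of the steel staple, a small loop 17 mm wide (along the case's y) of 5 mm wire standing 14.5 mm up from the lid's outer face, 33 mm in from the free edge at the middle; moves with the lid.
- hasp (a joint): Angle of the hasp in rad: 0 fully home, lying level over the shut lid and pointing to the case's +x with the staple through its slot; 1.57 is straight up; larger leans out towards the robot, at most 2.4; starts at 1.75 to 2.15. Light friction (0.04 N m) holds it wherever it is left.
- hasp_hinge (a point): Hinge of the hasp on the case's front (case frame: x -81 mm, y 0, z 83.5 mm); its pin runs along the case's y.
- hasp_end (a point): End of the hasp, 72 mm from its hinge: a yellow strap 36 mm wide, 4 mm thick, with a slot from 23 to 49 mm from its hinge, solid from 49 to 68 mm; its last 5 mm is a red lip bent 5 mm up (away from the lid when home). Once home, its upper face is 85.5 mm above the bench and the staple stands 9.5 mm above that.
- meter_center (a point): Centre of the loose orange handheld meter, 130 mm (its x) by 50 mm (its y) by 28 mm thick, 0.15 to 0.3 kg, lying on the bench screen up (its z), to the left or right of the case; can be gripped across its 50 mm width.
- jar_center (a point): Centre of the loose red-capped jar, 36 mm in diameter and 44 mm tall, standing in the small compartment.
- tip_box_center (a point): Centre of the loose clear and violet pipette tip box, 120 (its x) x 85 x 50 mm, on the other side of the case from the meter. A bystander.
- flask_center (a point): Centre of the loose conical glass flask, 100 mm across its foot, 155 mm tall. A bystander.
- bottle_center (a point): Centre of the loose amber bottle, 70 mm in diameter, 150 mm tall. A bystander.
- beaker_center (a point): Centre of the loose glass beaker, 72 mm across its rim, 90 mm tall. A bystander.
Mind the look-alikes: they are no part of the job. Of the things like the part that bears meter_center, leave any that is brown, pink or purple; of the rest the smaller one is meant.

How it is judged:
On the way, in this order (a step that is already met when the one before it is completed fails the run):
1. the meter lies flat, screen up, in the large compartment, let go, with the lid still open (z of meter_center in the frame of case between 0.02 and 0.034 m and x of meter_center in the frame of case between -0.05 and 0.05 m and y of meter_center in the frame of case between -0.095 and 0.036 m and angle between meter_center's own z axis and vertical below 0.15 rad and contact force between meter and the fingers below 0.1 N and value of joint lid above 0.5 rad), for 0.2 s.
2. the lid is shut with the meter inside and the hasp not yet swung over (z of meter_center in the frame of case between 0.02 and 0.034 m and x of meter_center in the frame of case between -0.05 and 0.05 m and y of meter_center in the frame of case between -0.095 and 0.036 m and angle between meter_center's own z axis and vertical below 0.15 rad and value of joint lid below 0.04 rad and value of joint hasp above 0.5 rad), for 0.1 s.
3. the hasp is fully home over the staple of the shut lid (value of joint lid below 0.04 rad and value of joint hasp below 0.08 rad), for 0.2 s.
At the end, for the whole second after the job is handed in: The lid is shut (within 0.04 rad), the hasp lies home over the staple (within 0.08 rad), the meter lies still, flat and screen up (within 0.15 rad, centre within 6 mm of its height on the foam) in the large compartment, and the jar stands still and upright (within 0.3 rad) in the small compartment (all of step 3 and z of meter_center in the frame of case between 0.02 and 0.034 m and x of meter_center in the frame of case between -0.05 and 0.05 m and y of meter_center in the frame of case between -0.095 and 0.036 m and angle between meter_center's own z axis and vertical below 0.15 rad and y of jar_center in the frame of small_compartment between -0.027 and 0.027 m and x of jar_center in the frame of small_compartment between -0.07 and 0.07 m and z of jar_center in the frame of small_compartment below 0.035 m and angle between jar_center's own z axis and vertical below 0.3 rad and linear speed of each of meter, jar below 0.02 m/s); the robot touches nothing.
It fails at once if the meter is dropped into the case (faster than 0.6 m/s within it) (horizontal distance between meter_center and big_compartment below 0.09 m and z of meter_center in the frame of case below 0.085 m and linear speed of meter above 0.6 m/s).
It fails at once if a bystander (tip box, flask, bottle or beaker) is moved by more than 40 mm (distance of any of tip_box_center, flask_center, bottle_center, beaker_center from where it was at the start of the episode above 0.04 m).
It also fails if it takes over 67 s, if anything falls off the work surface, if the arm or the gripper's body presses on something with over 40 N, if the wrist force passes 120 N, or if a joint passes its speed limit or range.

### The arm

A 6-joint arm with a two-finger parallel gripper is mounted at the origin on the work surface. World frame = base frame: x ahead of the robot, y to its left, z up, the work surface at z = 0. Lengths are in m, angles in rad, forces in N, time in s.
With the tool pointing down it reaches from about 0.225 to 0.875 m from the base axis. Payload 3.4 kg.
Tool frame: the origin (TCP) lies at the very end of the fingers, on their centre line; the grasp point (between the pads) lies 19 mm behind it; z points along the fingers, x is the direction in which the jaws open and shut, and the axes are right-handed (so a half turn about z gives the same grasp; the last joint's range is limited). The gripper opens to 85 mm and grips with 20 to 120 N. Pads are 22 mm wide; open, the fingers measure 114 mm over their backs; the gripper's body (76 mm by 85 mm) begins 54 mm behind the grasp point. The pads swing forward as they close: fully open they stand 13 mm farther back than shut.
Start: joints at [1.047, 0.276, 1.505, -0, 1.361, -0.121], TCP at [0.225, 0.529, 0.231] pointing down, gripper open.
Joint ranges: [-2.89, 2.89], [-0.75, 2.08], [0.22, 2.7], [-1.18, 4.32], [0.11, 2.71], [-2.7, 2.7]. Speed limits (rad/s): [2.57, 2.57, 3.14, 3.14, 3.14, 3.14].

### API

Orientations are given as a unit quaternion [w, x, y, z].
In Python, from rig import manip gives the robot as it stands.
- The arm moves only by the tool send_rows, never from a script. Its argument "increments" is a list of rows, each a list of 5 numbers: the opening, from 0 (shut) to 1 (fully open), then the shift along the tool's x, y, z in m, then the turn about the tool's z in rad. A call has 1 to 8 rows; each row shifts and turns the commanded pose from where the row before left it, along the tool's axes as they then stand; what a row does not reach is not made up. A row lasts 1/8 s, in which the tool goes at most 62.5 mm and 10.7 degrees, less where a joint would pass 70% of its speed; a pose out of reach is approached as far as the arm can. A call is refused whole if a number of a shift passes 0.0625 or a number of a turn 0.188, either way. A call with a gripper value outside its range is refused whole. The fingers move at their own pace and stop on an object; "squeeze" is the grip in N (left out, the last holds). Time passes only in rows, so rows that do not move let the fingers close. It gives the time, the measured TCP pose, the force and the opening at its end, in the units of the state.
- manip.get_state(): the state, without advancing time (a new reading comes with each control period).
- manip.get_image(name): name is "scene" or "side" or "wrist"; returns the picture (384x512x3 uint8, red, green, blue); there is no depth.
- manip.calibration(name): a dict with "fx", "fy", "cx", "cy" (pixels), "camera_from_world" (4x4, takes a point from world to camera coordinates). Camera axes: x right, y up, looking along -z (the intrinsics and any distortion apply to the point x, -y, -z); pixel columns grow to the right and rows downward; lengths in m; the calibration is good to about 2 mm. A picture is of the moment at which its call begins: read the wrist's pose just before it. calibration takes no time and is no camera call; for the wrist camera it gives the pose at the moment of the call.
- manip.sign_off(): hands the job in, once; it reports no verdict.
The state is a dict: "clock": time; "qpos": joint angles; "qd": joint speeds; "effort": joint torques, N m; "position": TCP position; "ee_rot": TCP orientation; "contact_force": force on the tool from outside, world axes, zero at the start; "moment": the same for the moment, N m; "width": finger opening in m.
Only numpy, scipy, OpenCV 4.12 (cv2) and the standard library are available. Lean on these libraries where they do the work, as an engineer would, in place of code of your own. Each camera call takes 0.05 s, during which the arm holds its last target.

## Working session

There is one attempt and no reset: what is moved stays moved. The work goes in short steps, Python scripts to look and compute and a tool call to move; the robot and the scene stay as the last step left them, time stands still between calls to the robot, and variables do not carry over. Pictures are saved under pics/ and viewed, and the job is handed in when it is done.

Besides the shell and the picture viewer there is one more tool, called after ">>>" as name([rows], argument=value, ...), one row to a line, values as JSON. send_rows: Moves the arm, as the interface text tells. Its arguments: {"type":"object","properties":{"increments":{"type":"array","items":{"type":"array","items":{"type":"number"}}},"squeeze":{"type":"number"}},"required":["increments"]}

```bash
mkdir -p pics; ls; python3 - <<'E'
from rig import manip
import cv2, numpy as np
s=manip.get_state(); print(s)
for n in ("scene","side","wrist"):
    im=manip.get_image(n); cv2.imwrite(f"pics/{n}0.png",im[:,:,::-1]); c=manip.calibration(n); print(n,c)
E
```

```text
pics
{'clock': 0.0, 'qpos': array([ 1.04698921e+00,  2.76610004e-01,  1.50607546e+00, -2.89888076e-05,
        1.36072038e+00, -1.21003325e-01]), 'qd': array([ 0.00013464,  0.0028687 , -0.00091204, -0.00133764,  0.00052156,
        0.00124896]), 'effort': array([ 1.84158052e-03, -4.16775584e+01, -2.45805556e+01, -4.12505358e-05,
        1.10430308e-02, -1.66615376e-05]), 'position': array([0.2251606 , 0.52853131, 0.23045414]), 'ee_rot': array([ 4.17592797e-04,  8.34263910e-01,  5.51364586e-01, -8.04820960e-04]), 'contact_force': array([-0.48087132,  0.36686419,  0.71579101]), 'moment': array([-0.00404574,  0.0469324 , -0.02972625]), 'width': 0.085534132949493}
scene {'fx': 423.4257380517235, 'fy': 423.4257380517235, 'cx': 253.27187152745358, 'cy': 183.39889627119703, 'camera_from_world': array([[ 0.74455024,  0.66733444,  0.01759813, -0.32204528],
       [-0.54936795,  0.59753143,  0.58408137,  0.251377  ],
       [ 0.37926218, -0.44454577,  0.81150432, -1.85078576],
       [ 0.        ,  0.        ,  0.        ,  1.        ]])}
side {'fx': 355.70019262501484, 'fy': 355.70019262501484, 'cx': 257.77109491563516, 'cy': 190.91623538412233, 'camera_from_world': array([[ 0.7064602 , -0.70767017,  0.01081234, -0.36333611],
       [ 0.41046   ,  0.42210802,  0.80829908, -0.24421234],
       [-0.57657312, -0.5665931 ,  0.58867282, -1.20508357],
       [ 0.        ,  0.        ,  0.        ,  1.        ]])}
wrist {'fx': 346.1442020402984, 'fy': 346.1442020402984, 'cx': 254.00744660669454, 'cy': 188.03860250736233, 'camera_from_world': array([[ 0.39157166,  0.92014647, -0.00145181, -0.5759002 ],
       [-0.87911693,  0.37364456, -0.29587693,  0.03929755],
       [-0.27170766,  0.11713333,  0.95522496, -0.38064547],
       [ 0.        ,  0.        ,  0.        ,  1.        ]])}
```

View pics/scene0.png

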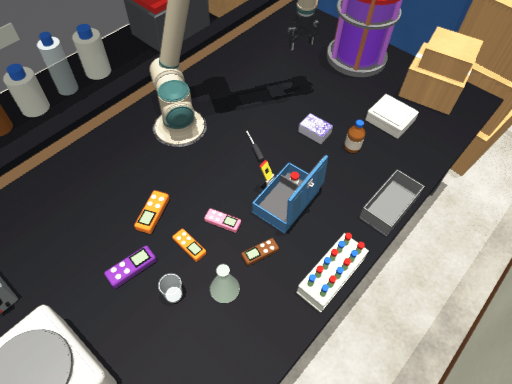

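View pics/side0.png

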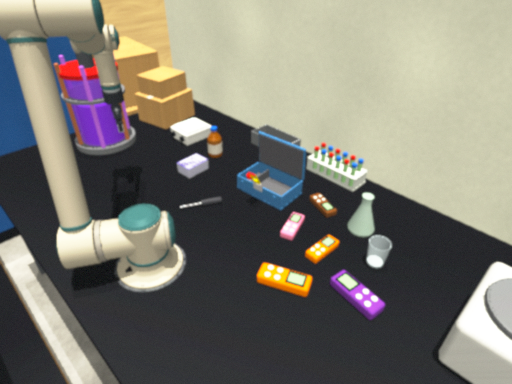

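View pics/wrist0.png

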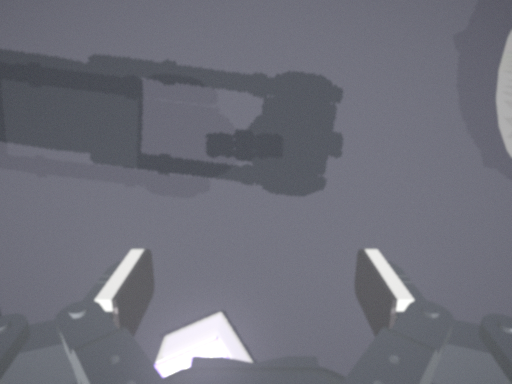

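Candidates in scene view: large orange (152,212), small orange (189,245), pink (222,220), brown (261,251), purple (130,266). By elimination, the smaller orange at (189,245) fits the description. Next I confirm it in a crop and measure.

```bash
cat > h.py <<'E'
import numpy as np, cv2
def cam(c):
    T=c["camera_from_world"]; R=T[:3,:3]; t=T[:3,3]; return R,t,-R.T@t
def ray(c,u,v):
    R,t,o=cam(c); d=np.array([(u-c["cx"])/c["fx"],-(v-c["cy"])/c["fy"],-1.0]); d=R.T@d; return o,d/np.linalg.norm(d)
def onz(c,u,v,z):
    o,d=ray(c,u,v); return o+d*(z-o[2])/d[2]
def proj(c,p):
    R,t,o=cam(c); q=R@np.asarray(p,float)+t; return np.array([c["cx"]+c["fx"]*q[0]/-q[2], c["cy"]-c["fy"]*q[1]/-q[2]])
def tri(c1,p1,c2,p2):
    o1,d1=ray(c1,*p1); o2,d2=ray(c2,*p2)
    A=np.stack([d1,-d2],1); s=np.linalg.lstsq(A,o2-o1,rcond=None)[0]
    a=o1+s[0]*d1;b=o2+s[1]*d2; return (a+b)/2,np.linalg.norm(a-b)
E
python3 - <<'E'
import cv2,numpy as np
from rig import manip
from h import *
for n,(x0,y0,x1,y1),k in (("scene",(160,220,220,270),10),("side",(295,225,350,270),12),("scene",(235,140,345,245),7),("side",(225,120,320,220),7)):
    im=cv2.imread(f"pics/{n}0.png"); cr=cv2.resize(im[y0:y1,x0:x1],None,fx=k,fy=k,interpolation=cv2.INTER_CUBIC)
    cv2.imwrite(f"pics/crop_{n}_{x0}.png",cr)
for n in("scene","side"):
    im=cv2.imread(f"pics/{n}0.png"); h=cv2.cvtColor(im,cv2.COLOR_BGR2HSV)
    c=manip.calibration(n)
    m=cv2.inRange(h,(8,150,120),(22,255,255))
    for ct in cv2.findContours(m,cv2.RETR_EXTERNAL,cv2.CHAIN_APPROX_NONE)[0]:
        if cv2.contourArea(ct)<100: continue
        b=cv2.minAreaRect(ct); print(n,cv2.contourArea(ct),np.round(b[0],1),[np.round(onz(c,*q,0.02),3)[:2].tolist() for q in cv2.boxPoints(b)], onz(c,*b[0],0.02).round(3))
E
```

```text
scene 187.5 [259.7 250.4] [[0.621, -0.275], [0.663, -0.152], [0.705, -0.172], [0.663, -0.293]] [ 0.663 -0.224  0.02 ]
scene 505.5 [189.3 244.3] [[0.394, -0.397], [0.39, -0.34], [0.531, -0.35], [0.533, -0.404]] [ 0.463 -0.373  0.02 ]
scene 773.5 [151.6 211.3] [[0.26, -0.464], [0.182, -0.293], [0.262, -0.279], [0.333, -0.448]] [ 0.261 -0.374  0.02 ]
scene 136.5 [356.5 132. ] [[0.554, 0.487], [0.603, 0.532], [0.641, 0.473], [0.594, 0.429]] [0.598 0.48  0.02 ]
side 742.5 [283.8 278.3] [[0.184, -0.312], [0.265, -0.262], [0.337, -0.431], [0.254, -0.469]] [ 0.259 -0.371  0.02 ]
side 320.0 [321.9 247.9] [[0.39, -0.34], [0.556, -0.345], [0.524, -0.411], [0.367, -0.402]] [ 0.456 -0.375  0.02 ]
side 105.0 [214.  137.5] [[0.727, 0.599], [0.775, 0.553], [0.693, 0.457], [0.649, 0.5]] [0.71  0.526 0.02 ]
```

```bash
python3 - <<'E'
import cv2,numpy as np
a=cv2.imread("pics/crop_scene_160.png");b=cv2.imread("pics/crop_side_295.png")
b=cv2.resize(b,(600,500)); cv2.imwrite("pics/m.png",cv2.resize(np.hstack([a,b]),(800,333)))
E
```

```text
(no output)
```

View pics/m.png

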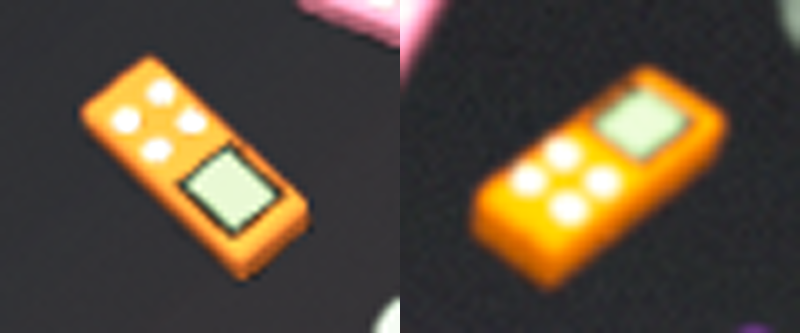

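```bash
ls pics
```

```text
crop_scene_160.png
crop_scene_235.png
crop_side_225.png
crop_side_295.png
m.png
scene0.png
side0.png
wrist0.png
```

View pics/crop_scene_235.png

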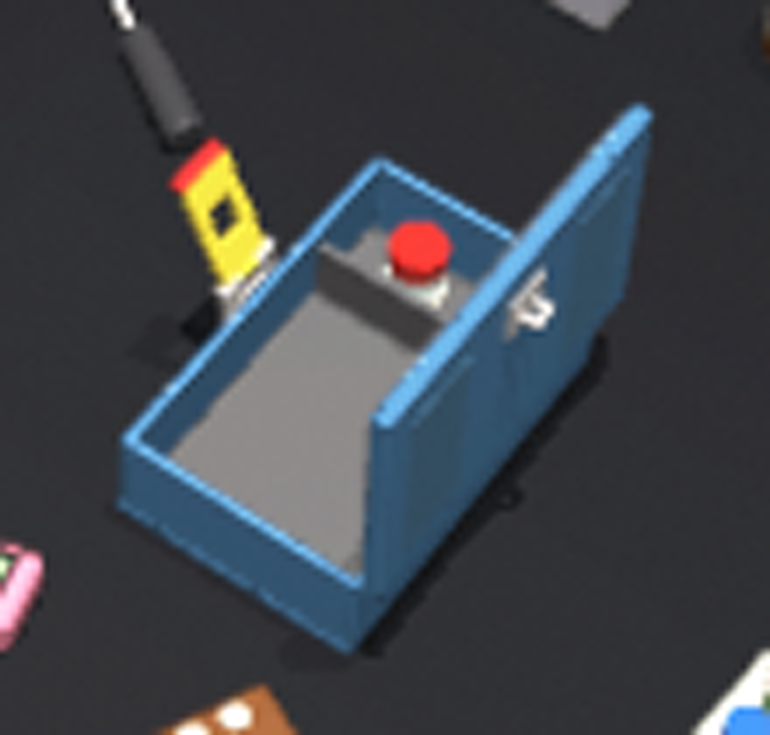

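View pics/crop_side_225.png

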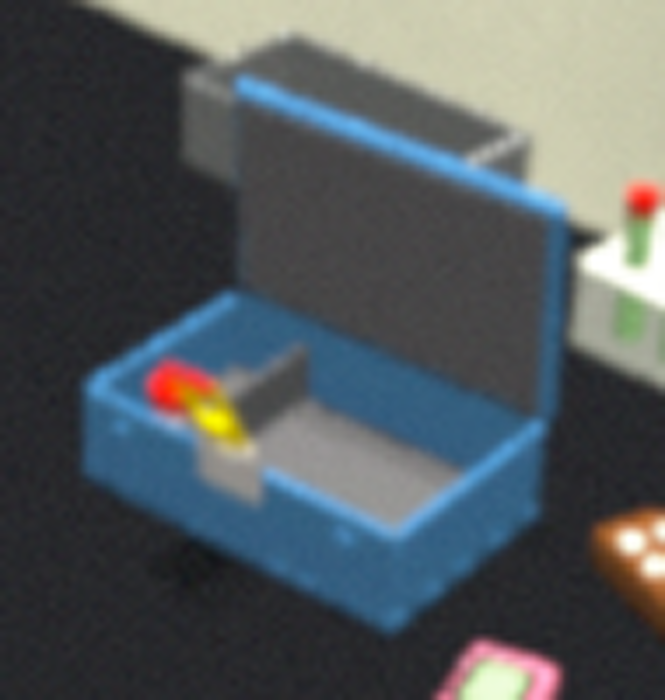

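```bash
python3 - <<'E'
import numpy as np
from rig import manip
from h import *
S=manip.calibration("scene");D=manip.calibration("side")
sc=lambda p:(160-.45+p[0]/6.667,220-.45+p[1]/6.667); sd=lambda p:(295-.45+p[0]/7.27,225-.45+p[1]/7.4)
A=[(82,110),(150,57),(308,205),(240,265)]
P=[onz(S,*sc(p),.028) for p in A]; print("meter scene");[print(p.round(4)) for p in P]
print("c",np.mean(P,0), [np.linalg.norm(P[i]-P[(i+1)%4]).round(4) for i in range(4)])
B=[(475,205),(545,268),(725,110),(648,65)]
P=[onz(D,*sd(p),.028) for p in B]; print("meter side");[print(p.round(4)) for p in P]
print("c",np.mean(P,0), [np.linalg.norm(P[i]-P[(i+1)%4]).round(4) for i in range(4)])
cs=lambda p:(235-.43+p[0]/7,140-.43+p[1]/7); cd=lambda p:(225-.43+p[0]/7,120-.43+p[1]/7)
print("case");
for p in [(125,438),(380,160),(365,585)]: print("sc",onz(S,*cs(p),.068).round(4))
for p in [(88,385),(393,533),(545,425),(235,295)]: print("sd",onz(D,*cd(p),.068).round(4))
print("front -y",tri(S,cs((125,438)),D,cd((393,533)))); print("front +y",tri(S,cs((380,160)),D,cd((88,385))))
print("back -y",tri(S,cs((365,585)),D,cd((545,425))))
print("lid top -y",tri(S,cs((380,415)),D,cd((562,207)))); 
print("lid top +y",tri(S,cs((645,110)),D,cd((240,82)))); 
print("jar",onz(S,*cs((418,245)),.058),onz(D,*cd((172,385)),.058))
print("hasp tip", tri(S,cs((198,163)),D,cd((172,372))))
E
```

```text
meter scene
[ 0.3979 -0.3948  0.028 ]
[ 0.4006 -0.3485  0.028 ]
[ 0.5265 -0.3531  0.028 ]
[ 0.5252 -0.4005  0.028 ]
c [ 0.46252943 -0.37420336  0.028     ] [np.float64(0.0463), np.float64(0.126), np.float64(0.0474), np.float64(0.1274)]
meter side
[ 0.5249 -0.4829  0.028 ]
[ 0.5139 -0.5267  0.028 ]
[ 0.6681 -0.5351  0.028 ]
[ 0.6698 -0.4925  0.028 ]
c [ 0.59416954 -0.50930664  0.028     ] [np.float64(0.0452), np.float64(0.1544), np.float64(0.0427), np.float64(0.1452)]
case
sc [ 0.5296 -0.1147  0.068 ]
sc [0.5106 0.1195 0.068 ]
sc [ 0.6779 -0.0987  0.068 ]
sd [0.5084 0.1202 0.068 ]
sd [ 0.5298 -0.1118  0.068 ]
sd [ 0.676 -0.103  0.068]
sd [0.648  0.1321 0.068 ]
front -y (array([ 0.52915616, -0.11348373,  0.06824159]), np.float64(0.0023679234657350214))
front +y (array([0.50968976, 0.12115474, 0.06646794]), np.float64(0.0010549451921872115))
back -y (array([ 0.67811291, -0.09985562,  0.06677269]), np.float64(0.0032991565181054337))
lid top -y (array([ 0.67255495, -0.10105141,  0.21848622]), np.float64(0.001590892385608427))
lid top +y (array([0.65338522, 0.1347817 , 0.21666324]), np.float64(0.0016259926315177094))
jar [0.55943575 0.09395104 0.058     ] [0.5557911 0.0952815 0.058    ]
hasp tip (array([0.47321993, 0.00547385, 0.14420181]), np.float64(0.007184444091310302))
```

```bash
python3 - <<'E'
from rig import manip
from h import *
S=manip.calibration("scene")
for n,p,z in [("pink",(222,220),.03),("flask foot",(225,292),.01),("beaker foot",(173,300),0),("tipbox",(316,127),.05),("bottle",(354,148),0),("brown",(261,251),.02),("purple",(130,266),.03)]: print(n,onz(S,*p,z).round(3))
W=manip.calibration("wrist"); s=manip.get_state(); R,t,o=cam(W); print(o,o-s["position"], s["clock"])
E
```

```text
pink [ 0.484 -0.228  0.03 ]
flask foot [ 0.676 -0.412  0.01 ]
beaker foot [ 0.565 -0.544  0.   ]
tipbox [0.466 0.359 0.05 ]
bottle [0.635 0.414 0.   ]
brown [ 0.668 -0.222  0.02 ]
purple [ 0.381 -0.567  0.03 ]
[0.15662905 0.5598155  0.37439319] [-0.06859922  0.03119074  0.14375256] 0.15
```

>>> send_rows([
  [1,0,0,0,-0.182],
  [1,0,0,0,-0.182],
  [1,-0.0558,0.017,0,0],
  [1,-0.0558,0.017,0,0],
  [1,-0.0558,0.017,0,0],
  [1,-0.0558,0.017,0,0],
  [1,-0.0558,0.017,0,0],
  [1,-0.0558,0.017,0,0],
], squeeze=40)

```text
clock: 1.15
position: [0.3144, 0.1888, 0.2313]
ee_rot: [0.0, 0.72, 0.694, 0.0]
contact_force: [0.2, -0.3, -0.1]
width: 0.0856
```

>>> send_rows([
  [1,-0.0558,0.017,0,0],
  [1,-0.0558,0.017,0,0],
  [1,-0.0558,0.017,0,0],
  [1,-0.0558,0.017,0,0],
  [1,-0.0558,0.017,0,0],
  [1,-0.0558,0.017,0,0],
  [1,-0.0558,0.017,0,0],
  [1,-0.0558,0.017,0,0],
])

```text
clock: 2.15
position: [0.433, -0.2627, 0.2311]
ee_rot: [-0.0, 0.721, 0.693, 0.0]
contact_force: [1.0, 0.6, -0.9]
width: 0.0855
```

>>> send_rows([
  [1,-0.0558,0.017,0,0],
  [1,-0.0558,0.017,0,0],
  [1,0,0,0.04,0],
  [1,0,0,0.02,0],
  [1,0,0,0,0],
])

```text
clock: 2.78
position: [0.4614, -0.3728, 0.169]
ee_rot: [-0.003, 0.721, 0.693, 0.0]
contact_force: [-0.3, 0.7, 0.3]
width: 0.0858
```

```bash
cat > look.py <<'E'
import sys,cv2
from rig import manip
from h import *
s=manip.get_state(); n=sys.argv[1]; f=sys.argv[2]
c=manip.calibration(n); im=manip.get_image(n); cv2.imwrite(f"pics/{f}.png",im[:,:,::-1])
np.save(f"pics/{f}.npy",c,allow_pickle=True)
w,x,y,z=s["ee_rot"]; psi=np.arctan2(2*(x*y+w*z),1-2*(y*y+z*z))
print(round(s["clock"],2),s["position"].round(4),"psi",psi.round(4),"F",s["contact_force"].round(2),"w",round(s["width"],4),"q",s["qpos"].round(2))
E
python3 look.py wrist w1
```

```text
2.77 [ 0.4614 -0.3728  0.169 ] psi 1.5316 F [-0.25  0.75  0.27] w 0.0858 q [-0.8   0.35  1.56  0.    1.24 -2.33]
```

View pics/w1.png

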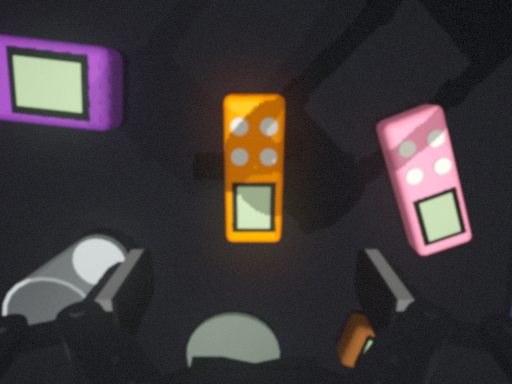

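Wrist view: orange meter spans (224,95)–(285,241), centred between the pads (140 and 370) and aligned with them. Beaker, flask and other meters are outside the finger path.

```bash
python3 - <<'E'
from h import *
c=np.load("pics/w1.npy",allow_pickle=True).item()
P=[onz(c,*p,.026) for p in [(224,95),(286,95),(282,241),(226,241)]]
for p in P: print(p.round(4))
print(np.mean(P,0).round(4)); a=(P[2]+P[3]-P[0]-P[1])/2; print(a.round(3),np.linalg.norm(a),np.arctan2(a[1],a[0]))
E
```

```text
[ 0.3962 -0.3924  0.026 ]
[ 0.3982 -0.3427  0.026 ]
[ 0.5264 -0.3479  0.026 ]
[ 0.5244 -0.3988  0.026 ]
[ 0.4613 -0.3704  0.026 ]
[ 0.128 -0.006  0.   ] 0.12836180098187983 -0.04492789027320764
```

>>> send_rows([
  [1,0.001,0,0.05,0],
  [1,0,0,0.05,0],
  [1,0,0,0.04,0],
  [1,0,0,0.018,0],
  [1,0,0,0.006,0],
  [1,0,0,0,0],
])

```text
clock: 3.58
position: [0.4634, -0.3733, 0.0083]
ee_rot: [0.001, 0.721, 0.693, 0.0]
contact_force: [0.1, -0.3, 0.1]
width: 0.0853
```

>>> send_rows([
  [0,0,0,0,0],
  [0,0,0,0,0],
  [0,0,0,0,0],
  [0,0,0,0,0],
  [0,0,0,0,0],
  [0,0,0,0,0],
])

```text
clock: 4.32
position: [0.4632, -0.3731, 0.0085]
ee_rot: [0.001, 0.721, 0.693, 0.0]
contact_force: [0.1, 0.8, 6.0]
width: 0.0493
```

>>> send_rows([
  [0,0,0,-0.02,0],
  [0,0,0,-0.04,0],
  [0,0,0,-0.05,0],
  [0,0,0,-0.05,0],
  [0,0,0,-0.03,0],
  [0,0,0,0,0],
])

```text
clock: 5.08
position: [0.4636, -0.3736, 0.1996]
ee_rot: [0.003, 0.721, 0.693, 0.0]
contact_force: [-0.6, -0.3, -1.6]
width: 0.0492
```

```bash
python3 look.py wrist w2
```

```text
5.08 [ 0.4636 -0.3736  0.1996] psi 1.5321 F [-0.63 -0.31 -1.63] w 0.0492 q [-0.8   0.32  1.52  0.    1.3  -2.33]
```

View pics/w2.png

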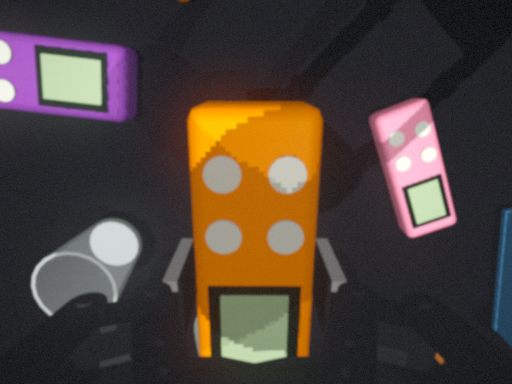

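Meter is held level (z 0.2, width 49 mm). I rotate it and carry it over the large compartment.

>>> send_rows([
  [0,0,0,0,0.181],
  [0,0,0,0,0.181],
  [0,0,0,0,0.181],
  [0,0,0,0,0.181],
  [0,0,0,0,0.181],
  [0,0,0,0,0.181],
  [0,0,0,0,0.181],
  [0,0,0,0,0.183],
])

```text
clock: 6.12
position: [0.4614, -0.3715, 0.194]
ee_rot: [-0.002, 0.999, 0.038, -0.002]
contact_force: [-0.1, 0.8, -2.1]
width: 0.0494
```

>>> send_rows([
  [0,0.0195,-0.0426,0,0],
  [0,0.0195,-0.0426,0,0],
  [0,0.0195,-0.0426,0,0],
  [0,0.0195,-0.0426,0,0],
  [0,0.0195,-0.0426,0,0],
  [0,0.0195,-0.0426,0,0],
  [0,0.0195,-0.0426,0,0],
  [0,0.0195,-0.0426,0,0],
])

```text
clock: 7.12
position: [0.589, -0.0186, 0.1942]
ee_rot: [-0.0, 0.999, 0.041, -0.003]
contact_force: [0.7, -0.4, -1.8]
width: 0.0489
```

>>> send_rows([
  [0,0,0,0,0],
  [0,0,0,0,0],
])

```text
clock: 7.38
position: [0.5889, -0.0203, 0.1951]
ee_rot: [-0.0, 0.999, 0.041, -0.002]
contact_force: [-0.2, -0.4, -1.0]
width: 0.0489
```

```bash
python3 look.py wrist w3; python3 look.py scene s3
```

```text
7.38 [ 0.5889 -0.0203  0.1951] psi 0.0828 F [-0.21 -0.43 -0.95] w 0.0489 q [-0.15  0.32  1.53 -0.    1.29 -0.23]
7.42 [ 0.589  -0.0208  0.1956] psi 0.0817 F [ 0.1   0.4  -2.27] w 0.0492 q [-0.15  0.32  1.53 -0.    1.29 -0.23]
```

View pics/w3.png

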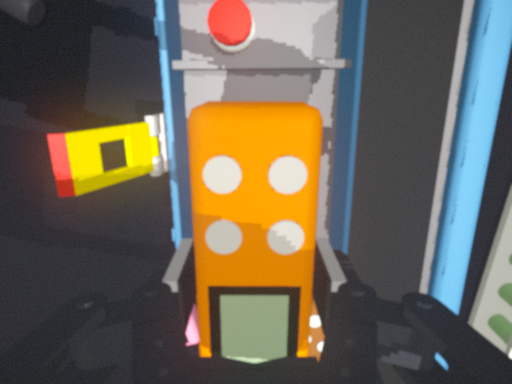

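View pics/s3.png

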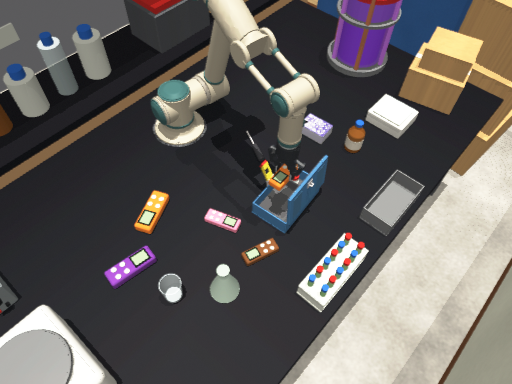

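```bash
python3 - <<'E'
from h import *
c=np.load("pics/w3.npy",allow_pickle=True).item()
e=np.array([[.9966,.082],[-.082,.9966]]); o=np.array([.594,.0095])
for n,p,z in [("div top L",(175,65),.054),("div top R",(350,64),.054),("front wall inner",(186,150),.068),("back inner(rim)",(340,150),.068),("front outer",(165,60),.068),("jar cap",(231,22),.058)]:
    q=onz(c,*p,z); print(n,q.round(4),(e@(q[:2]-o)).round(4))
print(e@(np.array([.589,-.0208])-o))
E
```

```text
div top L [0.5208 0.0629 0.054 ] [-0.0686  0.0592]
div top R [0.6559 0.0749 0.054 ] [0.0671 0.0601]
front wall inner [ 5.336e-01 -4.000e-04  6.800e-02] [-0.061  -0.0049]
back inner(rim) [0.6551 0.0099 0.068 ] [ 0.0609 -0.0047]
front outer [0.5165 0.0654 0.068 ] [-0.0727  0.0621]
jar cap [0.5625 0.0963 0.058 ] [-0.0243  0.0891]
[-0.0074676  -0.02978698]
```

>>> send_rows([
  [0,0.002,0,0.03,0],
  [0,0,0,0.03,0],
  [0,0,0,0.03,0],
  [0,0,0,0.03,0],
  [0,0,0,0.025,0],
  [0,0,0,0.015,0],
  [0,0,0,0.006,0],
  [0,0,0,0,0],
])

```text
clock: 8.48
position: [0.5924, -0.0204, 0.0315]
ee_rot: [0.0, 0.999, 0.041, 0.0]
contact_force: [-0.1, -0.6, -1.7]
width: 0.0489
```

>>> send_rows([
  [0,0,0,0.003,0],
  [0,0,0,0.002,0],
  [0,0,0,0,0],
])

```text
clock: 8.85
position: [0.5922, -0.02, 0.0265]
ee_rot: [0.0, 0.999, 0.041, 0.0]
contact_force: [-0.7, 0.8, -2.0]
width: 0.0493
```

>>> send_rows([
  [0,0,0,0.002,0],
  [0,0,0,0.0015,0],
  [0,0,0,0,0],
])

```text
clock: 9.22
position: [0.5922, -0.02, 0.0227]
ee_rot: [-0.0, 0.999, 0.041, -0.0]
contact_force: [-0.8, 0.1, -1.0]
width: 0.0494
```

>>> send_rows([
  [0,0,0,0.001,0],
  [0,0,0,0,0],
  [0,0,0,0,0],
])

```text
clock: 9.6
position: [0.5922, -0.0201, 0.0226]
ee_rot: [0.0, 0.999, 0.041, 0.0]
contact_force: [-1.7, 1.2, 6.4]
width: 0.0494
```

Contact felt (+6 N up); release.

>>> send_rows([
  [0.85,0,0,0,0],
  [0.85,0,0,0,0],
  [0.85,0,0,0,0],
  [0.85,0,0,0,0],
])

```text
clock: 10.1
position: [0.5922, -0.0201, 0.0217]
ee_rot: [-0.0, 0.999, 0.041, -0.0]
contact_force: [0.1, -0.1, 0.7]
width: 0.0726
```

>>> send_rows([
  [0.85,0,0,-0.01,0],
  [0.85,0,0,-0.03,0],
  [0.85,0,0,-0.05,0],
  [0.85,0,0,-0.05,0],
  [0.85,0,0,-0.055,0],
  [0.85,0,0,-0.055,0],
  [0.85,0,0,0,0],
])

```text
clock: 10.98
position: [0.5948, -0.0204, 0.2782]
ee_rot: [0.001, 0.999, 0.041, 0.006]
contact_force: [-0.3, 0.7, 0.6]
width: 0.0728
```

```bash
python3 look.py wrist w4; python3 look.py side d4
```

```text
10.97 [ 0.5948 -0.0204  0.2782] psi 0.0821 F [-0.26  0.72  0.63] w 0.0728 q [-0.15  0.28  1.39  0.    1.46 -0.23]
11.03 [ 0.5932 -0.0202  0.275 ] psi 0.082 F [ 1.03 -0.19  0.02] w 0.0729 q [-0.15  0.28  1.39  0.    1.46 -0.23]
```

View pics/w4.png

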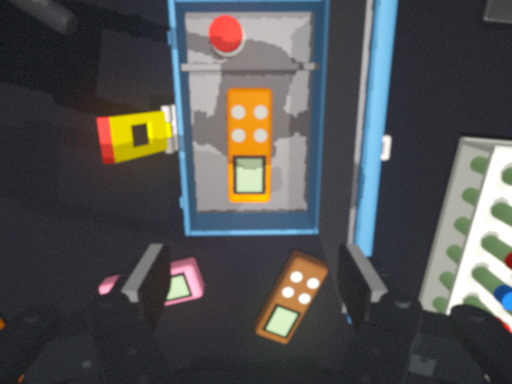

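View pics/d4.png

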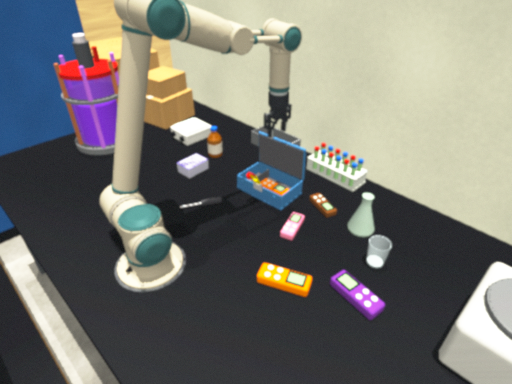

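Meter lies flat at wrist pixels (228,88)–(271,203), screen up, jar (226,35) standing. Next: go behind the lid with closed fingers.

>>> send_rows([
  [0,0,0,0,0],
  [0,0.041,0.01,0,0],
  [0,0.041,0.01,0,0],
  [0,0.041,0.01,0,0],
  [0,0,0,0,0],
])

```text
clock: 11.7
position: [0.7188, -0.0405, 0.2674]
ee_rot: [-0.0, 0.999, 0.041, -0.002]
contact_force: [-0.3, 0.7, -0.3]
width: -0.0001
```

```bash
python3 look.py wrist w5
```

```text
11.7 [ 0.7188 -0.0405  0.2674] psi 0.0816 F [-0.3   0.66 -0.34] w -0.0001 q [-0.15  0.49  1.08 -0.    1.58 -0.23]
```

View pics/w5.png

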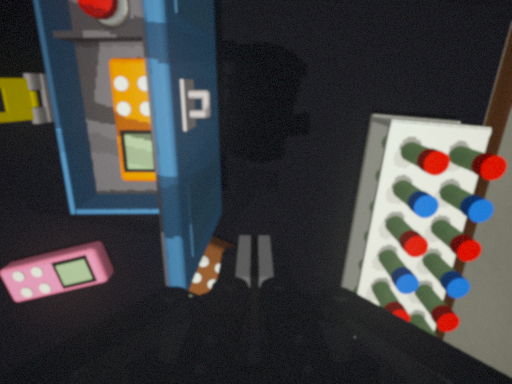

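```bash
python3 - <<'E'
from h import *
c=np.load("pics/w5.npy",allow_pickle=True).item()
e=np.array([[.9966,.082],[-.082,.9966]]); o=np.array([.594,.0095])
for n,p,z in [("outer top edge",(187,288),.218),("inner top edge",(167,286),.218),("outer top mid",(172,100),.218),("rack left top",(375,115),.06),("rack lt bottom",(345,288),.06),("finger tip L",(237,240),.267),("finger tip R",(273,240),.267),("tipfar",(255,236),.267)]:
    q=onz(c,*p,z); print(n,q.round(4),(e@(q[:2]-o)).round(4))
E
```

```text
outer top edge [ 0.6808 -0.094   0.218 ] [ 0.078  -0.1102]
inner top edge [ 0.668  -0.0936  0.218 ] [ 0.0653 -0.1088]
outer top mid [0.6697 0.0226 0.218 ] [0.0766 0.0069]
rack left top [0.8354 0.0138 0.06  ] [ 0.2409 -0.0155]
rack lt bottom [ 0.8371 -0.1847  0.06  ] [ 0.2264 -0.2134]
finger tip L [ 0.7114 -0.0338  0.267 ] [ 0.1134 -0.0528]
finger tip R [ 0.7278 -0.0324  0.267 ] [ 0.1299 -0.0528]
tipfar [ 0.7194 -0.0311  0.267 ] [ 0.1217 -0.0508]
```

>>> send_rows([
  [0,0,0,0.042,0],
  [0,0,0,0.041,0],
  [0,-0.02,0,0,0],
  [0,-0.014,0,0,0],
  [0,-0.015,0,0.001,0],
  [0,-0.016,0,0.002,0],
  [0,0,0,0,0],
])

```text
clock: 12.62
position: [0.6511, -0.0452, 0.187]
ee_rot: [0.0, 0.999, 0.041, 0.0]
contact_force: [-1.3, -0.2, -0.0]
width: -0.0001
```

```bash
python3 look.py wrist w6; python3 look.py scene s6;  python3 -c "
import cv2;a=cv2.imread('pics/s6.png')[100:260,200:360];cv2.imwrite('pics/s6c.png',cv2.resize(a,None,fx=3.7,fy=3.7,interpolation=2))"
```

```text
12.62 [ 0.6511 -0.0452  0.187 ] psi 0.0818 F [-1.25 -0.16 -0.01] w -0.0001 q [-0.18  0.42  1.4  -0.    1.32 -0.26]
12.68 [ 0.6519 -0.0452  0.1869] psi 0.0818 F [-0.44 -0.88  0.87] w 0.0001 q [-0.18  0.42  1.4   0.    1.32 -0.26]
```

View pics/s6c.png

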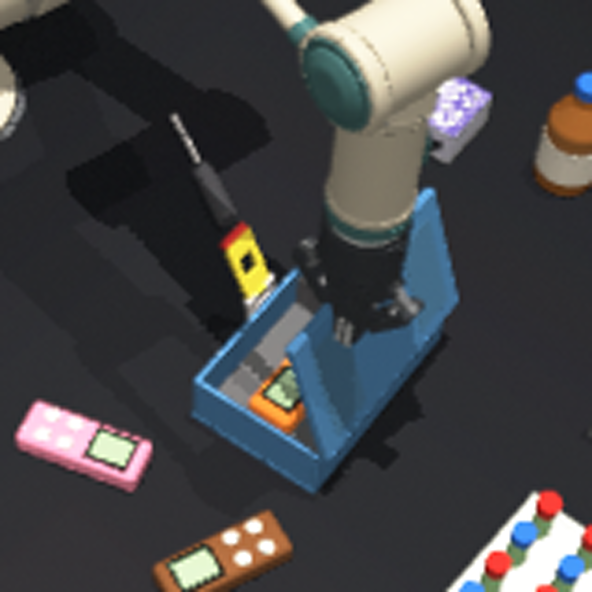

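Lid is moving down under the fingers (about 1.25 rad). Continue.

>>> send_rows([
  [0,-0.012,0,0.007,0],
  [0,-0.012,0,0.008,0],
  [0,-0.012,0,0.008,0],
  [0,-0.011,0,0.009,0],
  [0,-0.009,0,0.011,0],
  [0,-0.008,0,0.011,0],
  [0,-0.005,0,0.013,0],
  [0,-0.004,0,0.013,0],
])

```text
clock: 13.72
position: [0.579, -0.0511, 0.1047]
ee_rot: [-0.0, 0.999, 0.041, -0.001]
contact_force: [-0.3, -0.0, 2.2]
width: 0.0001
```

```bash
python3 look.py scene s7;  python3 -c "
import cv2;a=cv2.imread('pics/s7.png')[100:260,200:360];cv2.imwrite('pics/s7c.png',cv2.resize(a,None,fx=3.7,fy=3.7,interpolation=2))"
```

```text
13.72 [ 0.579  -0.0511  0.1047] psi 0.082 F [-0.26 -0.02  2.21] w 0.0001 q [-0.21  0.38  1.68  0.    1.08 -0.29]
```

View pics/s7c.png

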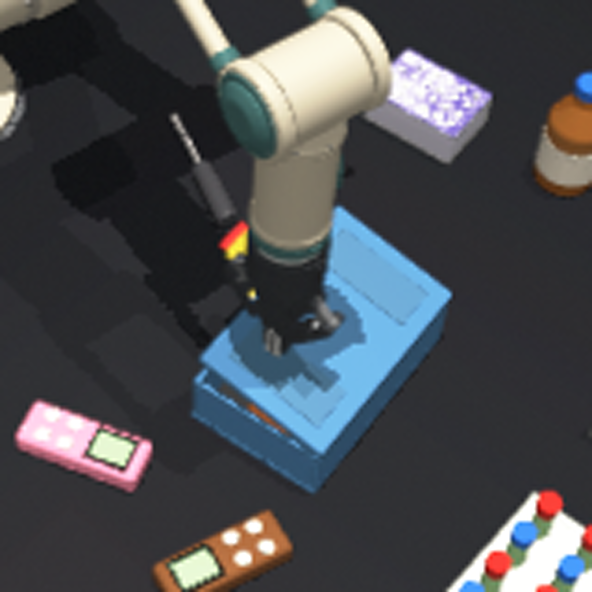

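Lid nearly shut (~0.25 rad); press it down.

>>> send_rows([
  [0,-0.002,0,0.009,0],
  [0,-0.002,0,0.008,0],
  [0,0,0,0.006,0],
  [0,0,0,0.003,0],
  [0,0,0,0.002,0],
  [0,0,0,0,0],
])

```text
clock: 14.52
position: [0.5753, -0.0515, 0.0804]
ee_rot: [0.0, 0.999, 0.041, 0.0]
contact_force: [-6.8, 0.3, 16.3]
width: 0.0
```

>>> send_rows([
  [0,0,0,-0.025,0],
  [0,0,0,-0.06,0],
  [0,0,0,-0.06,0],
  [0,-0.047,-0.02,0,0],
  [0,-0.047,-0.02,0,0],
  [0,-0.047,-0.02,0,0],
  [0,0,0,0,0],
])

```text
clock: 15.4
position: [0.4268, -0.002, 0.2228]
ee_rot: [-0.0, 0.999, 0.041, -0.001]
contact_force: [0.9, -0.8, 0.5]
width: -0.0
```

```bash
python3 look.py wrist w8; python3 look.py side d8;python3 look.py scene s8;  python3 -c "
import cv2,numpy as np
a=cv2.imread('pics/s8.png')[130:240,220:330];b=cv2.imread('pics/d8.png')[130:220,225:315]
cv2.imwrite('pics/s8c.png',np.hstack([cv2.resize(x,(400,400),interpolation=2) for x in (a,b)]))"
```

```text
15.4 [ 0.4268 -0.002   0.2228] psi 0.083 F [ 0.93 -0.77  0.54] w -0.0 q [-0.17  0.06  1.8   0.    1.28 -0.25]
15.45 [ 0.4296 -0.0029  0.2232] psi 0.0827 F [0.39 0.52 0.69] w -0.0 q [-0.17  0.06  1.8   0.    1.28 -0.25]
15.5 [ 0.4311 -0.0033  0.2234] psi 0.0824 F [0.16 0.11 0.51] w 0.0001 q [-0.17  0.06  1.8   0.    1.28 -0.25]
```

View pics/s8c.png

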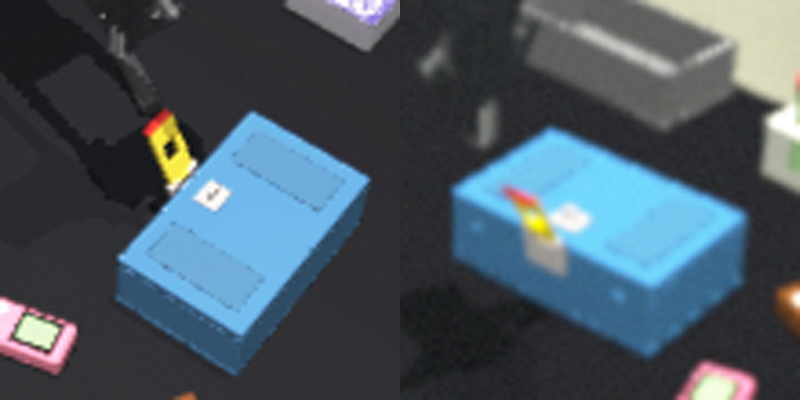

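View pics/w8.png

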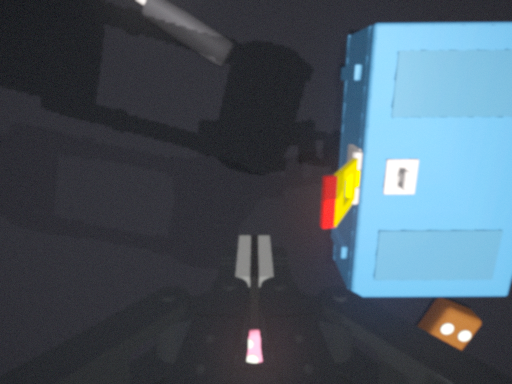

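Lid is flush shut in all views; staple at scene-crop (213,193), hasp still leaning out. Fingers at case x −0.163, y ~0, in front of the hasp. Push it over.

>>> send_rows([
  [0,0,0,0.05,0],
  [0,0,0,0.043,0],
  [0,0.015,0,0,0],
  [0,0.015,0,0,0],
  [0,0.015,0,0,0],
  [0,0.015,0,0,0],
  [0,0.014,0,0,0],
  [0,0,0,0,0],
])

```text
clock: 16.55
position: [0.5056, 0.0028, 0.13]
ee_rot: [0.0, 0.999, 0.041, 0.001]
contact_force: [-0.1, 0.1, 0.0]
width: -0.0
```

```bash
python3 look.py wrist w9; python3 look.py side d9;  python3 -c "
import cv2,numpy as np
a=cv2.imread('pics/w9.png')[80:330,180:430];b=cv2.imread('pics/d9.png')[120:220,225:325]
cv2.imwrite('pics/s9c.png',np.hstack([cv2.resize(x,(400,400),interpolation=2) for x in (a,b)]))"
```

```text
16.55 [0.5056 0.0028 0.13  ] psi 0.0823 F [-0.1   0.08  0.04] w -0.0 q [-0.13  0.25  1.81  0.    1.08 -0.21]
16.6 [0.5045 0.0029 0.1298] psi 0.0823 F [-0.28  0.23 -0.5 ] w 0.0001 q [-0.13  0.25  1.81  0.    1.08 -0.21]
```

View pics/s9c.png

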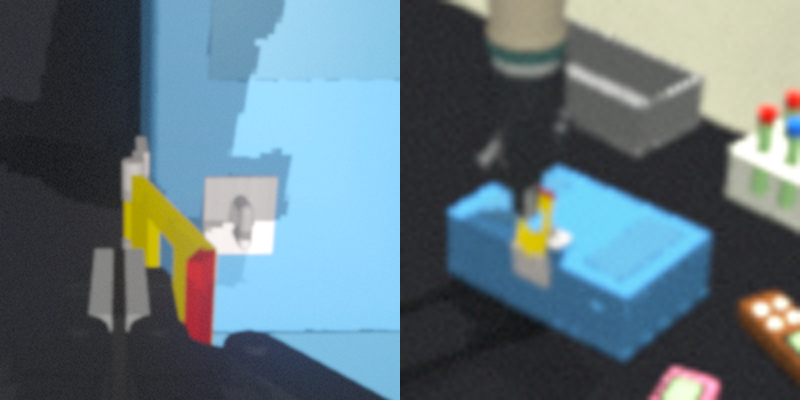

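Hasp is just past vertical, tip leaning toward the lid. Follow the arc.

>>> send_rows([
  [0,0.009,0,-0.009,0],
  [0,0.009,0,-0.003,0],
  [0,0.015,0,0.005,0],
  [0,0.012,0,0.01,0],
  [0,0.009,0,0.012,0],
  [0,0.004,0,0.008,0],
  [0,0.003,0,0.007,0],
  [0,0,0,0,0],
])

```text
clock: 17.65
position: [0.5643, 0.0079, 0.099]
ee_rot: [-0.0, 0.999, 0.041, -0.001]
contact_force: [-0.2, -0.2, 0.1]
width: 0.0001
```

```bash
python3 look.py wrist wa; python3 look.py side da;  python3 -c "
import cv2,numpy as np
a=cv2.imread('pics/wa.png')[80:330,180:430];b=cv2.imread('pics/da.png')[120:220,225:325]
cv2.imwrite('pics/sac.png',np.hstack([cv2.resize(x,(400,400),interpolation=2) for x in (a,b)]))"
```

```text
17.65 [0.5643 0.0079 0.099 ] psi 0.082 F [-0.24 -0.16  0.13] w 0.0001 q [-0.11  0.37  1.72  0.    1.05 -0.19]
17.7 [0.5645 0.0078 0.0995] psi 0.082 F [ 0.16 -0.62 -0.09] w 0.0001 q [-0.11  0.36  1.72  0.    1.05 -0.19]
```

View pics/sac.png

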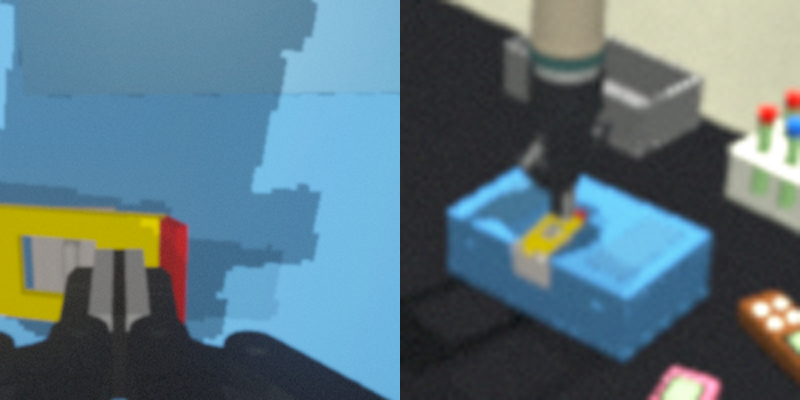

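>>> send_rows([
  [0,0.003,0,0.004,0],
  [0,0,0,0.005,0],
  [0,0,0,0.004,0],
  [0,0,0,0.002,0],
  [0,0,0,0.001,0],
  [0,0,0,0,0],
])

```text
clock: 18.5
position: [0.5677, 0.008, 0.0853]
ee_rot: [0.0, 0.999, 0.041, 0.0]
contact_force: [-2.0, 1.1, 9.5]
width: 0.0
```

Fingertip at 85.3 mm with 9.5 N, which matches the hasp's home height. Lift off and check.

>>> send_rows([
  [0,0,0,0,0],
  [0,0,0,-0.01,0],
  [0,0,0,-0.04,0],
  [0,0,0,-0.06,0],
  [0,0,0,-0.06,0],
  [0,-0.05,0,0,0],
  [0,-0.05,0,0,0],
  [0,0,0,0,0],
])

```text
clock: 19.5
position: [0.4643, 0.0001, 0.2541]
ee_rot: [-0.0, 0.999, 0.041, -0.001]
contact_force: [0.7, -0.6, 0.2]
width: 0.0002
```

```bash
python3 look.py wrist wb; python3 look.py side db; python3 look.py scene sb; python3 -c "
import cv2,numpy as np
a=cv2.imread('pics/sb.png')[130:240,220:330];b=cv2.imread('pics/db.png')[130:220,225:315]
cv2.imwrite('pics/sbc.png',np.hstack([cv2.resize(x,(400,400),interpolation=2) for x in (a,b)]))"
```

```text
19.5 [4.643e-01 1.000e-04 2.541e-01] psi 0.0815 F [ 0.75 -0.56  0.22] w 0.0002 q [-0.15  0.1   1.68 -0.    1.37 -0.23]
19.55 [ 4.670e-01 -1.000e-04  2.544e-01] psi 0.0815 F [0.24 0.42 0.83] w -0.0001 q [-0.15  0.1   1.68  0.    1.37 -0.23]
19.6 [ 4.684e-01 -2.000e-04  2.544e-01] psi 0.0817 F [-0.09 -0.26 -0.29] w 0.0001 q [-0.15  0.1   1.68  0.    1.36 -0.23]
```

View pics/sbc.png

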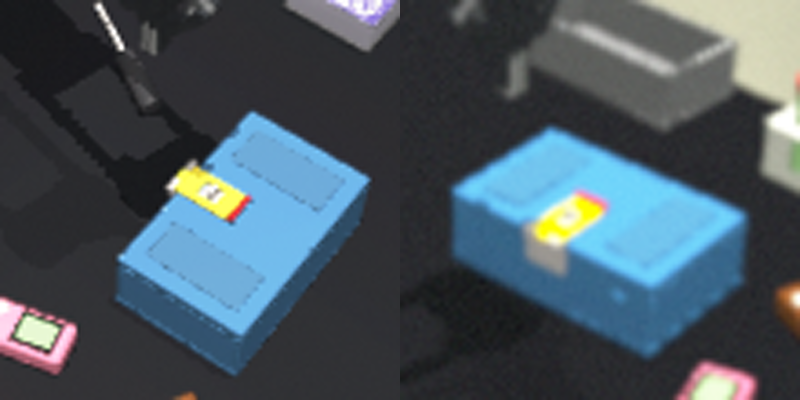

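View pics/wb.png

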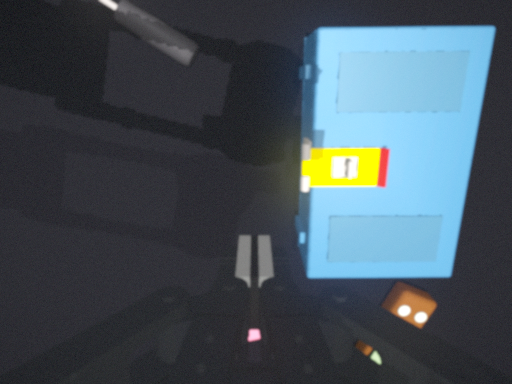

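View pics/sb.png

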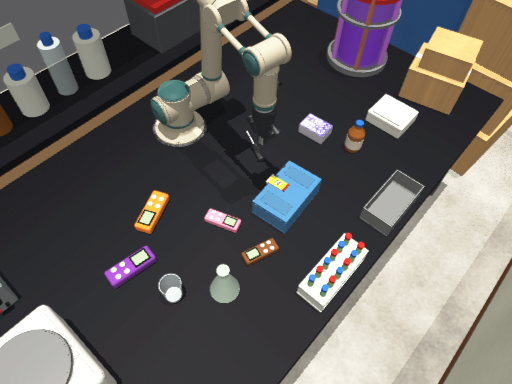

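Hasp lies over the staple (through its slot at wrist (345,168)); lid flush; bystanders where they were. One quick numeric check, then hand in.

```bash
python3 - <<'E'
from h import *
c=np.load("pics/wb.npy",allow_pickle=True).item()
e=np.array([[.9966,.082],[-.082,.9966]]); o=np.array([.594,.0095])
for z in (.0855,.0905):
    q=onz(c,388,168,z); print((e@(q[:2]-o)).round(4),"expect x -0.009")
s=np.load("pics/sb.npy",allow_pickle=True).item();d=np.load("pics/db.npy",allow_pickle=True).item()
print(tri(s,(220+239*110/400,130+209*110/400),d,(225+(593-400)*90/400,130+203*90/400)), "lip centre, expect z ~.0885")
for n in("sb","scene0"):
    im=cv2.imread(f"pics/{n}.png"); print(n)
a=cv2.imread("pics/sb.png").astype(int);b=cv2.imread("pics/scene0.png").astype(int)
for n,(x,y,w,h) in dict(tip=(298,112,36,32),bottle=(343,118,24,38),flask=(207,262,36,42),beaker=(155,272,32,34)).items(): print(n,np.abs(a-b)[y:y+h,x:x+w].mean().round(2))
E
python3 -c "
from rig import manip
print(manip.sign_off())"
```

```text
[-0.0049  0.0009] expect x -0.009
[-0.0069  0.0021] expect x -0.009
(array([0.58362957, 0.00842536, 0.08195956]), np.float64(0.00272819898573835)) lip centre, expect z ~.0885
sb
scene0
tip 0.5
bottle 0.56
flask 0.53
beaker 0.5
the job is handed in; nothing more can be done
None
```

The job is done and handed in at about 19.6 s on the robot's clock; sign-off gives no verdict.

**What I did:** I took the smaller orange meter, not the large orange, pink, brown or purple ones. I lowered it onto the foam until about 6 N of contact and let go. Then I pushed the lid shut from behind and swung the hasp over the staple.

**Last checks:**
- **Meter and jar:** a wrist picture after release showed the meter flat and screen up, and the jar standing. I could not see them again once the lid was shut.
- **Lid:** it looks flush in all views. When I pressed it, the fingertip read 80.4 mm against the expected 80.5 mm.
- **Hasp:** the pictures show it over the lid with the staple through its slot. While I pressed it, the fingertip read 85.3 mm against 85.5 mm for home.
- **Bystanders:** the tip box, flask, bottle and beaker look unchanged from the first scene picture.
- **Disagreements:** after I let go, the two-view fix put the hasp's lip at z 82 mm against about 88 mm expected. The wrist view put its end at case x −5 to −7 mm against −9 mm. I took both as pixel error, because the lip cannot lie below home and the pressed height agreed.

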